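# Clamp a circuit board in the soldering fixture

## Robot

A 7-joint arm with a two-finger parallel gripper is mounted at the origin on the work surface. World frame = base frame: x ahead of the robot, y to its left, z up, the work surface at z = 0. Lengths are in mm, angles in rad, forces in N, time in s.
With the tool pointing down it reaches from about 400 to 850 mm from the base axis. Payload 10.4 kg.
Tool frame: the origin (TCP) lies on the front face of the gripper's body, between the roots of the fingers; the fingertips stand 70 mm ahead of it and the grasp point (between the pads) lies ahead of it (ctrl.grasp_offset is the z of the grasp point in the tool frame, in mm); z points along the fingers, y is the direction in which the jaws open and shut (so a half turn about z gives the same grasp; the last joint's range is limited). The gripper opens to 87 mm and grips with 3 to 60 N. Pads are 19 mm wide; open, the fingers measure 117 mm over their backs; the gripper's body (75 mm by 190 mm) begins 51 mm behind the grasp point.
Start: joints at [-1.361, 0.332, -0.065, 1.46, 0.022, 1.35, -0.088], TCP at [144.174, 608.16, 292.276] pointing down, gripper open.
Joint ranges: [-2.6, 2.6], [-0.5, 2.12], [-1.47, 1.34], [0.16, 2.42], [-1.27, 4.41], [0.06, 2.06], [-2.6, 2.6]. Speed limits (rad/s): [2.22, 2.22, 2.79, 2.79, 3.14, 3.14, 3.14].

## Interface

Orientations are given as a rotation vector (axis times angle).
In Python, from workcell import ctrl, viewer, ticket gives the robot as it stands.
- The arm moves only by the tool apply_moves, never from a script. Its argument "moves" is text: rows parted by semicolons, each of 5 numbers parted by spaces: the shift along the tool's x, y, z in mm, then the turn about the tool's z in degrees, then the opening, from 0 (shut) to 1 (fully open). A call has exactly 5 rows; each row shifts and turns the pose as measured when the row begins, along the tool's axes as they then stand; what a row does not reach is not made up. A row lasts 1/8 s, in which the tool goes at most 62.5 mm and 10.7 degrees, less where a joint would pass 70% of its speed; a pose out of reach is approached as far as the arm can. A call is refused whole if a number of a shift passes 62.5 or a number of a turn 10.7, either way. A call with a gripper value outside its range is refused whole. The fingers move at their own pace and stop on an object; "newtons" is the grip in N (left out, the last holds). Time passes only in rows, so rows that do not move let the fingers close, or fill a call up. It gives the time, the measured TCP pose, the force and the opening at its end, in the units of the state.
- ctrl.get_obs(): the state, without advancing time (a new reading comes with each control period).
- viewer.capture(name): name is "scene" or "top"; returns (picture, depth): 384x512x3 uint8, blue, green, red; 384x512 float32, mm along the optical axis (not along the pixel's ray), 0 where there is no reading.
- viewer.camera_info(name): a dict with "intrinsics" (3x3 intrinsics, pixels), "dist_coeffs" ([k1, k2, p1, p2, k3] as OpenCV has them; the pictures are not rectified), "cam_to_world" (4x4, takes a point from camera to world coordinates). Camera axes: x right, y down, z forward; pixel columns grow to the right and rows downward; lengths in mm; the calibration is good to about 2 mm. A picture is of the moment at which its call begins. camera_info takes no time and is no camera call.
- ticket.job_done(): hands the job in, once; it reports no verdict.
The state is a dict: "time": time; "joints": joint angles; "joint_vel": joint speeds; "joint_torque": joint torques, N m; "tcp_pos": TCP position; "ee_rot": TCP orientation; "ft_force": force on the tool from outside, world axes, zero at the start; "moment": the same for the moment, N m; "width": opening from 0.0 (shut) to 1.0 (fully open).
Only numpy, scipy, OpenCV 4.12 (cv2) and the standard library are available. Lean on these libraries where they do the work, as an engineer would, in place of code of your own. Each camera call takes 0.05 s, during which the arm holds its last target. There are 200 camera calls.

## Task

Clamp the small circuit board that lies on the rails of the soldering fixture: press the spring clip's thumb plate down with one fingertip and hold it down while the other fingertip pushes the board along the rails, under the raised jaw, until it is fully home against the end stop; then let the clip spring back so that its jaw holds the board. Only press and push: the board stays flat on its rails and is not picked up, and everything else on the bench is left where it is.

Things in the scene. Friction and masses are not known exactly. Their poses are not given: they have to be found in the camera images.
- fixture: Aluminium soldering fixture screwed to the bench, base 150 x 96 mm, 10 mm high, x from -85 to +65 mm. Origin: at bench level under the middle of the end stop's face. +x is the way the board is pushed, z up. Two ledges along x at y = +-24.5 mm, from x = -74 mm to the stop, carry the board at z = 18 mm; outside them guides, 53 mm apart, rise to z = 21 mm.
- stop_face (a point): Middle of the end stop's face at seat height (fixture x = 0, z = 18 mm). The stop is two steel lugs 12 mm wide at fixture y = +-22.5 mm, up to z = 24 mm. Between them stands the clip's bracket, x = 1 to 12 mm, 34 mm wide, up to z = 33 mm; the thumb plate reaches out beyond it to +x.
- clip (a joint): Spring clip on a pin across the fixture at x = 4 mm, z = 27 mm. Angle in rad: 0 = jaw down on the empty seat, about 0.2 = jaw lying on the board, 0.6 = thumb plate fully down on its stop, jaw 4.5 mm clear of the board's top (2.8 mm at 0.45). A spring always shuts it: on the middle of the plate about 1 N starts it and 5.5 N holds it fully down, more nearer the pin.
- jaw (a point): Underside of the clip's jaw, a down-turned steel lip 22 mm wide and 3 mm thick. Shut, it stands at fixture x = -5 to -8 mm and blocks the board's way; as it opens it swings up and towards the board, to x = -11 mm.
- thumb_plate (a point): Middle of the top face of the clip's thumb plate (moves with it). The plate is 26 mm wide and 43 mm long, 22 mm to the pin side and 21 mm beyond. Fully pressed it lies level at z = 22 mm, from fixture x = 10 to 53 mm; a fingertip at that height is 4 mm above the board's underside. Shut, it slopes up 34 deg away from the pin to a far end at z = 50 mm.
- board: Small green circuit board on the ledges, 30 mm long (x, the way it is pushed), 50 mm wide, 2 mm thick, 20 to 45 g. Origin: centre of its underside; axes as the fixture's. A grey terminal block, 36 mm wide, 8 mm deep, its top 14 mm above the underside, stands flush with the rear (-x) edge: push its rear face. The front 12 mm are bare. Starts 13 to 20 mm short of the stop; home: fixture x = -15 mm.
- spare_board: Another, larger green board 60 x 42 mm with black parts, lying on the bench near the fixture; leave it. Origin: centre of its underside.
- solder_reel: Solder reel with white flanges, diameter 54 mm, 30 mm high, standing flat near the fixture; leave it. Origin: centre of its underside.
- flux_jar: Small amber jar, black lid, diameter 38 mm, 38 mm high, near the fixture; leave it. Origin: centre of its underside.
- tape_roll: Roll of clear yellowish tape lying flat, outside diameter 86 mm, 24 mm high, to the left; leave it. Origin: centre of its underside.
- screwdriver: Screwdriver lying on the bench, 170 mm long, to the left; leave it. Origin on its underside.
- pliers: Pliers with yellow grips lying flat, 120 mm long, to the right; leave them. Origin on their underside near the joint.
- tip_tin: Round steel tin, diameter 68 mm, 36 mm high, to the right; leave it. Origin: centre of its underside.

How it is judged:
By the outcome, as a careful person would: the job done as asked, in the order asked, and still so for the second after the job is handed in, with the robot touching nothing.
It also fails if it takes over 40 s, if anything falls off the work surface, if the arm or the gripper's body presses on something with over 40 N, if the wrist force passes 120 N, or if a joint passes its speed limit or range.

## Working session

There is one attempt and no reset: what is moved stays moved. The work goes in short steps, Python scripts to look and compute and a tool call to move; the robot and the scene stay as the last step left them, time stands still between calls to the robot, and variables do not carry over. Pictures are saved under pics/ and viewed, about 8 in all and at most 12, crops included, and the job is handed in when it is done.

Besides the shell and the picture viewer there is one more tool, called after "Request:" by a JSON object that holds its "name" and its "arguments". apply_moves: Moves the arm, as the interface text tells. Its arguments: {"type":"object","properties":{"moves":{"type":"string"},"newtons":{"type":"number"}},"required":["moves"]}

```bash
mkdir -p pics; ls
python3 - <<'E'
from workcell import ctrl, viewer
import cv2,numpy as np
o=ctrl.get_obs()
for k,v in o.items(): print(k,v)
print(ctrl.grasp_offset)
for n in("top","scene"):
    p,d=viewer.capture(n); cv2.imwrite(f"pics/{n}0.png",p); np.save(f"pics/{n}0.npy",d)
    i=viewer.camera_info(n); print(n,i)
E
```

```text
pics
time 0.0
joints [-1.36054643  0.33285935 -0.06469988  1.46093865  0.021615    1.34988966
 -0.08849833]
joint_vel [ 2.11421693e-04 -3.22580310e-04 -2.36137085e-04 -6.13567182e-05
  1.04132598e-03  6.41934560e-04  1.77276057e-03]
joint_torque [ 4.19503476e-04 -6.23284006e+01  2.47489032e-02 -3.89872599e+01
 -6.12873165e-02  4.01805143e-02  1.55804942e-04]
tcp_pos [144.15898726 607.85408581 291.46296313]
ee_rot [-3.64884027e-01 -3.12024612e+00  2.19354961e-03]
ft_force [ 0.68628497 -0.12758899 -0.07239797]
moment [-0.0131434   0.02796009 -0.0039473 ]
width 1.001767433565999
51.0
top {'intrinsics': array([[352.81983442,   0.        , 254.44527777],
       [  0.        , 352.81983442, 190.54236567],
       [  0.        ,   0.        ,   1.        ]]), 'dist_coeffs': array([-0.00313517,  0.        ,  0.        ,  0.        ,  0.        ]), 'cam_to_world': array([[ 1.31910987e-02, -9.97453764e-01,  7.00855448e-02,
         4.72839235e+02],
       [-9.99631921e-01, -1.14931559e-02,  2.45749922e-02,
        -1.20953444e+01],
       [-2.37069143e-02, -7.03839189e-02, -9.97238229e-01,
         1.11347835e+03],
       [ 0.00000000e+00,  0.00000000e+00,  0.00000000e+00,
         1.00000000e+00]])}
scene {'intrinsics': array([[440.16809588,   0.        , 256.05710671],
       [  0.        , 440.16809588, 189.78180956],
       [  0.        ,   0.        ,   1.        ]]), 'dist_coeffs': array([-0.10481607,  0.        ,  0.        ,  0.        ,  0.        ]), 'cam_to_world': array([[-4.58316722e-01,  6.35341034e-01, -6.21520356e-01,
         1.32607389e+03],
       [ 8.88678768e-01,  3.38592300e-01, -3.09201068e-01,
         3.74132042e+02],
       [ 1.39938805e-02, -6.94043964e-01, -7.19796601e-01,
         9.52709331e+02],
       [ 0.00000000e+00,  0.00000000e+00,  0.00000000e+00,
         1.00000000e+00]])}
```

View pics/top0.png

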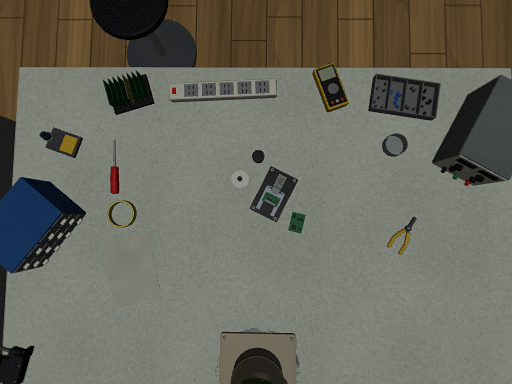

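View pics/scene0.png

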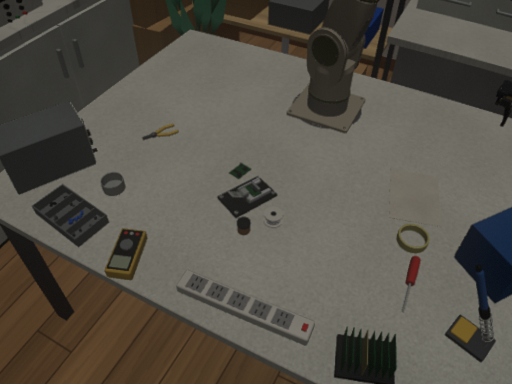

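The top view shows the fixture at about (273,193) with the reel at (240,179), the jar at (258,156) and the spare board at (297,222). In the scene view the fixture is at about (247,195). Next I'll enlarge both.

Run:
```python
import cv2,numpy as np
a=cv2.imread("pics/top0.png")[150:240,225:320]; b=cv2.imread("pics/scene0.png")[155:240,205:300]
a=cv2.resize(a,(665,600)[:2] if 0 else None,fx=6,fy=6,interpolation=cv2.INTER_CUBIC)
b=cv2.resize(b,None,fx=6,fy=6,interpolation=cv2.INTER_CUBIC)
cv2.imwrite("pics/a.png",cv2.convertScaleAbs(a,alpha=1.6)); cv2.imwrite("pics/b.png",cv2.convertScaleAbs(b,alpha=1.6))
```

```text
(no output)
```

View pics/a.png

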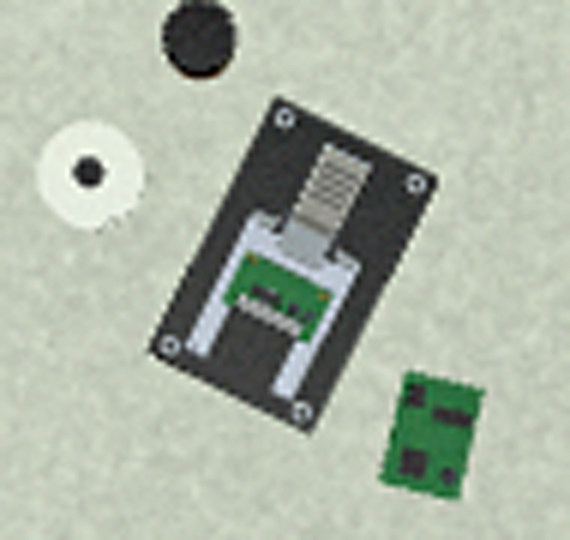

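View pics/b.png

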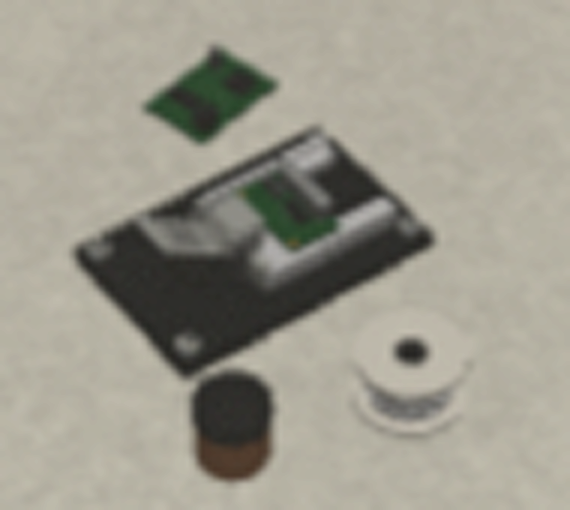

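The crops show the thumb plate pointing away from the robot (top view up-right, about (330,190) in the crop). The board and its block are at about (275,300), and the jaw is shut. Next I'll measure the base, board and plate in both views.

```bash
cat > h.py <<'E'
import numpy as np, cv2
from workcell import ctrl, viewer
def ray(n,px,z):
    i=viewer.camera_info(n)
    u=cv2.undistortPoints(np.float64(px).reshape(-1,1,2),i["intrinsics"],i["dist_coeffs"])[:,0]
    T=i["cam_to_world"]; d=np.c_[u,np.ones(len(u))]@T[:3,:3].T; o=T[:3,3]
    return (o+d*((z-o[2])/d[:,2])[:,None])[:,:2]
def proj(n,P):
    i=viewer.camera_info(n); T=np.linalg.inv(i["cam_to_world"])
    return cv2.projectPoints(np.float64(P).reshape(-1,1,3),cv2.Rodrigues(T[:3,:3])[0],T[:3,3],i["intrinsics"],i["dist_coeffs"])[0][:,0]
E
python3 - <<'E'
from h import *
S=4
for n,(x0,y0,x1,y1),th in(("top",(235,155,305,230),75),("scene",(210,170,282,222),60)):
    im=cv2.imread(f"pics/{n}0.png"); c=im[y0:y1,x0:x1]
    c=cv2.resize(c,None,fx=S,fy=S,interpolation=cv2.INTER_CUBIC)
    g=c.max(2)
    m=(g<th).astype(np.uint8)
    k=max(cv2.findContours(m,0,1)[0],key=cv2.contourArea)
    h=cv2.convexHull(k)[:,0].astype(float); px=(h+.5)/S-.5+[x0,y0]
    w=ray(n,px,10); r=cv2.minAreaRect(w.astype(np.float32)); print(n,r); print(cv2.boxPoints(r).round(1).tolist())
    # green board
    hsv=cv2.cvtColor(c,cv2.COLOR_BGR2HSV); m=cv2.inRange(hsv,(50,110,30),(85,255,255))
    for k in cv2.findContours(m,0,1)[0]:
        if cv2.contourArea(k)<600: continue
        w=ray(n,(k[:,0]+.5)/S-.5+[x0,y0],20); print(" green",cv2.minAreaRect(w.astype(np.float32)),cv2.boxPoints(cv2.minAreaRect(w.astype(np.float32))).round(1).tolist())
E
```

```text
top ((541.1226806640625, -44.30900573730469), (96.57486724853516, 151.12033081054688), 63.782501220703125)
[[452.0, -54.20000076293945], [587.5999755859375, -121.0], [630.2000122070312, -34.400001525878906], [494.70001220703125, 32.400001525878906]]
 green ((453.9410400390625, -116.34158325195312), (41.118988037109375, 56.655948638916016), 76.3222427368164) [[421.6000061035156, -129.60000610351562], [476.6000061035156, -143.0], [486.29998779296875, -103.0999984741211], [431.29998779296875, -89.69999694824219]]
 green ((523.7925415039062, -36.10458755493164), (49.1535758972168, 28.470239639282227), 64.10570526123047) [[500.29998779296875, -52.0], [525.9000244140625, -64.4000015258789], [547.2999877929688, -20.200000762939453], [521.7000122070312, -7.800000190734863]]
scene ((546.278564453125, -42.630088806152344), (99.9367446899414, 152.0796356201172), 63.444007873535156)
[[455.8999938964844, -53.29999923706055], [592.0, -121.30000305175781], [636.5999755859375, -31.899999618530273], [500.6000061035156, 36.099998474121094]]
```

```bash
cat >> h.py <<'E'
from scipy.spatial.transform import Rotation as R
a=-np.deg2rad(26.2); ex=np.array([np.cos(a),np.sin(a)]); ey=np.array([-ex[1],ex[0]])
O=np.array([541.1,-44.3])+10*ex
def plan(fx,fy,z):
    o=ctrl.get_obs(); M=R.from_rotvec(o["ee_rot"]).as_matrix(); p=o["tcp_pos"]
    t=np.r_[O+fx*ex+fy*ey,z]; X,Y=M[:2,0],M[:2,1]
    s=np.sign(Y@ex) or 1; e=s*ex
    # tool z down: positive turn about tool z = clockwise from above
    dt=-np.rad2deg(np.arctan2(Y[0]*e[1]-Y[1]*e[0],Y@e))
    d=p[:2]-O
    print("t",round(o["time"],2),"fix xy",(d@ex).round(2),(d@ey).round(2),"z",p[2].round(2),"side",s,"turn",dt.round(2),"w",round(o["width"]*87,1))
    print(" F fix",(o["ft_force"][:2]@ex).round(2),(o["ft_force"][:2]@ey).round(2),o["ft_force"][2].round(2),"zaxis",M[:,2].round(4))
    print(" tool shift",(M.T@(t-p)).round(1),"Yaxis",M[:,1].round(3),"j7",o["joints"][6].round(2))
E
python3 -c "
from h import *
print(O);plan(-12,0,180)"
```

```text
[550.0725837  -48.71505853]
t 0.1 fix xy -654.16 409.91 z 291.52 side -1.0 turn -77.14 w 87.0
 F fix -0.08 0.51 0.03 zaxis [-3.0e-04 -1.3e-03 -1.0e+00]
 tool shift [-534.8 -542.4  112.2] Yaxis [ 0.231  0.973 -0.001] j7 -0.09
```

```bash
cat >> h.py <<'E'
def rows(fx,fy,z,n,turn,nrow=5):
    o=ctrl.get_obs(); M=R.from_rotvec(o["ee_rot"]).as_matrix(); d=(np.r_[O+fx*ex+fy*ey,z]-o["tcp_pos"])/n
    for i in range(nrow):
        s=M.T@d; print(s.round(0).astype(int),round(turn,1)); M=M@R.from_rotvec([0,0,np.deg2rad(turn)]).as_matrix()
E
python3 -c "
from h import *
rows(-12,0,200,15,10.3)"
```

```text
[-36 -36   6] 10.3
[-42 -29   6] 10.3
[-46 -21   6] 10.3
[-49 -13   6] 10.3
[-51  -4   6] 10.3
```

Request:
{"name": "apply_moves", "arguments": {"moves": "-36 -36 6 10.3 1; -42 -29 6 10.3 1; -46 -21 6 10.3 1; -49 -13 6 10.3 1; -51 -4 6 10.3 1"}}

```text
time: 0.72
tcp_pos: [275.2, 385.1, 258.4]
ee_rot: [-1.712, -2.633, 0.007]
ft_force: [1.4, 0.2, 0.0]
width: 1.005
```

```bash
python3 -c "
from h import *
plan(-12,0,200);rows(-12,0,200,10,10.3)"
```

```text
t 0.72 fix xy -438.18 267.82 z 258.42 side 1.0 turn 50.14 w 87.5
 F fix 1.22 0.77 0.01 zaxis [-0.0028 -0.0032 -1.    ]
 tool shift [-498.7   67.8   59.1] Yaxis [ 0.914  0.406 -0.004] j7 -0.63
[-50   7   6] 10.3
[-48  16   6] 10.3
[-44  24   6] 10.3
[-39  31   6] 10.3
[-33  38   6] 10.3
```

Request:
{"name": "apply_moves", "arguments": {"moves": "-50 7 6 10.3 1; -48 16 6 10.3 1; -44 24 6 10.3 1; -39 31 6 10.3 1; -33 38 6 8 0.92"}}

```text
time: 1.35
tcp_pos: [407.7, 161.5, 227.2]
ee_rot: [2.678, 1.642, -0.007]
ft_force: [0.9, 1.2, 0.1]
width: 0.961
```

```bash
python3 -c "
from h import *
plan(-12,0,200);rows(-12,0,200,5,0)"
```

```text
t 1.35 fix xy -220.59 125.75 z 227.2 side 1.0 turn -0.75 w 83.6
 F fix 0.27 1.52 0.08 zaxis [-0.0033 -0.0026 -1.    ]
 tool shift [-122.9  210.3   27.3] Yaxis [ 0.891 -0.453 -0.002] j7 -0.97
[-25  42   5] 0
[-25  42   5] 0
[-25  42   5] 0
[-25  42   5] 0
[-25  42   5] 0
```

Request:
{"name": "apply_moves", "arguments": {"moves": "-27 46 6 -0.7 0.92; -27 46 6 0 0.92; -27 46 6 0 0.92; -27 46 6 0 0.92; -12 22 3 0 0.92"}}

```text
time: 1.98
tcp_pos: [541.3, -46.8, 199.0]
ee_rot: [2.67, 1.654, -0.006]
ft_force: [-0.4, -0.0, 0.4]
width: 0.92
```

```bash
python3 -c "
from h import *
plan(-12,0,160)"
```

```text
t 1.98 fix xy -8.72 -2.17 z 199.0 side 1.0 turn -0.24 w 80.1
 F fix -0.34 -0.21 0.41 zaxis [-0.0028 -0.0027 -1.    ]
 tool shift [ 2.3 -3.2 39. ] Yaxis [ 0.895 -0.445 -0.001] j7 -0.31
```

Request:
{"name": "apply_moves", "arguments": {"moves": "2 -3 15 -0.2 0.92; 0 0 20 0 0.92; 0 0 17 0 0.92; 0 0 0 0 0.92; 0 0 0 0 0.92"}}

```text
time: 2.6
tcp_pos: [537.7, -42.7, 143.0]
ee_rot: [-2.667, -1.659, 0.011]
ft_force: [0.0, -0.3, 0.1]
width: 0.919
```

Run:
```python
from h import *
plan(-12,0,130)
for n in("top","scene"):
    p,d=viewer.capture(n); cv2.imwrite(f"pics/{n}1.png",p)
    o=ctrl.get_obs()
    # mark the expected inner lower fingertip edge points
    w=o["width"]*87; c=o["tcp_pos"]; M=R.from_rotvec(o["ee_rot"]).as_matrix()
    P=[c+M@np.array([x,s*(w/2+t),70.]) for s in(1,-1) for t in(0,15) for x in(-9.5,9.5)]
    print(n,proj(n,P).round(1).tolist())
p=cv2.imread("pics/scene1.png")[130:230,195:320]
cv2.imwrite("pics/c.png",cv2.convertScaleAbs(cv2.resize(p,None,fx=6,fy=6,interpolation=cv2.INTER_CUBIC),alpha=1.6))
```

```text
t 2.6 fix xy -13.74 -0.03 z 143.05 side 1.0 turn -0.05 w 80.0
 F fix 0.16 -0.28 0.13 zaxis [-0.0063 -0.003  -1.    ]
 tool shift [ 0.1  1.8 13. ] Yaxis [ 0.897 -0.442 -0.004] j7 -0.28
top [[282.5, 183.1], [276.8, 180.2], [284.8, 178.6], [279.0, 175.7], [270.3, 207.3], [264.5, 204.4], [268.0, 211.8], [262.2, 208.9]]
scene [[235.0, 182.5], [238.9, 186.4], [230.6, 184.7], [234.4, 188.7], [257.8, 171.0], [261.7, 174.7], [261.9, 168.9], [265.9, 172.6]]
```

View pics/c.png

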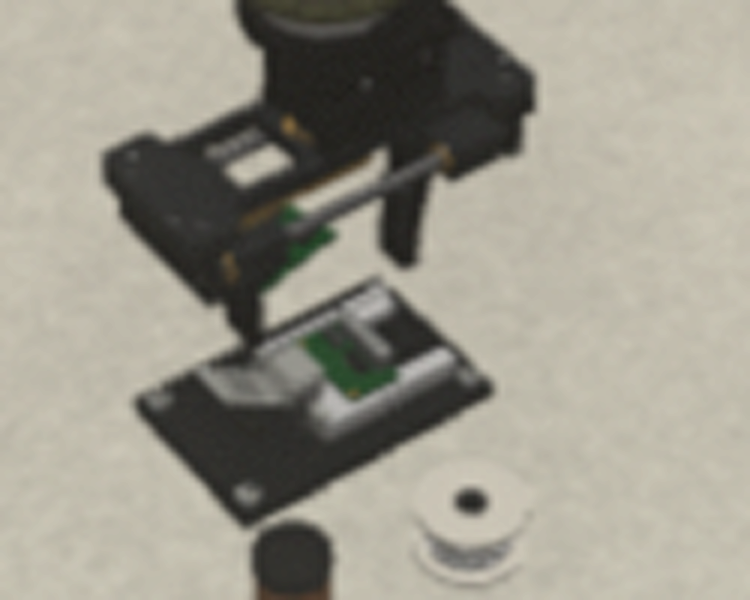

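The view shows both fingertips (about (236,188) and (262,174) in full-image pixels) within 1 px of the model. They straddle the plate and the board, and the rear tip is well behind the block. I'll press down in steps.

Request:
{"name": "apply_moves", "arguments": {"moves": "0 1 10 0 0.92; 0 0 10 0 0.92; 0 0 8 0 0.92; 0 0 6 0 0.92; 0 0 4 0 0.92", "newtons": 15}}

```text
time: 3.32
tcp_pos: [539.5, -43.4, 103.7]
ee_rot: [2.667, 1.659, -0.007]
ft_force: [0.4, 0.3, 3.0]
width: 0.921
```

```bash
python3 -c "
from h import *
plan(-12,0,92)"
```

```text
t 3.33 fix xy -11.86 0.09 z 103.65 side 1.0 turn -0.05 w 80.1
 F fix 0.18 0.46 2.95 zaxis [-0.0035 -0.0026 -1.    ]
 tool shift [-0.  -0.1 11.7] Yaxis [ 0.897 -0.442 -0.002] j7 -0.24
```

Contact is 3 N, which matches the spring. Continuing down.

Request:
{"name": "apply_moves", "arguments": {"moves": "0 0 4 0 0.92; 0 0 4 0 0.92; 0 0 3 0 0.92; 0 0 2 0 0.92; 0 0 2 0 0.92"}}

```text
time: 3.95
tcp_pos: [540.0, -43.6, 91.0]
ee_rot: [-2.667, -1.657, 0.004]
ft_force: [-18.2, 2.4, 38.9]
width: 0.921
```

```bash
python3 -c "
from h import *
plan(-12,0,92)"
```

```text
t 3.95 fix xy -11.33 0.16 z 91.03 side 1.0 turn -0.1 w 80.2
 F fix -17.4 -5.84 38.86 zaxis [-3.e-03 -1.e-04 -1.e+00]
 tool shift [-0.2 -0.7 -1. ] Yaxis [ 0.896 -0.443 -0.003] j7 -0.23
```

The plate is on its stop, but I'm pressing too hard at 39 N. I'll let the target relax to the measured pose.

Request:
{"name": "apply_moves", "arguments": {"moves": "0 0 0 0 0.92; 0 0 0 0 0.92; 0 0 0 0 0.92; 0 0 0 0 0.92; 0 0 0 0 0.92"}}

```text
time: 4.58
tcp_pos: [539.9, -43.8, 93.0]
ee_rot: [-2.667, -1.655, 0.002]
ft_force: [-1.9, -0.5, 5.0]
width: 0.92
```

Run:
```python
from h import *
plan(-12,0,92)
for n in("top","scene"):
    p,d=viewer.capture(n); cv2.imwrite(f"pics/{n}2.png",p)
p=cv2.imread("pics/scene2.png")[150:230,200:300]
cv2.imwrite("pics/d.png",cv2.convertScaleAbs(cv2.resize(p,None,fx=7,fy=7,interpolation=cv2.INTER_CUBIC),alpha=1.8))
plan(-12,0,92)
```

```text
t 4.58 fix xy -11.32 -0.08 z 93.03 side 1.0 turn -0.15 w 80.0
 F fix -1.51 -1.25 5.05 zaxis [-0.0028  0.0021 -1.    ]
 tool shift [ 0.1 -0.7  1. ] Yaxis [ 0.896 -0.444 -0.003] j7 -0.23
t 4.67 fix xy -11.34 -0.07 z 93.01 side 1.0 turn -0.15 w 80.0
 F fix -0.38 -2.05 4.59 zaxis [-0.0028  0.002  -1.    ]
 tool shift [ 0.1 -0.7  1. ] Yaxis [ 0.896 -0.444 -0.003] j7 -0.23
```

View pics/d.png

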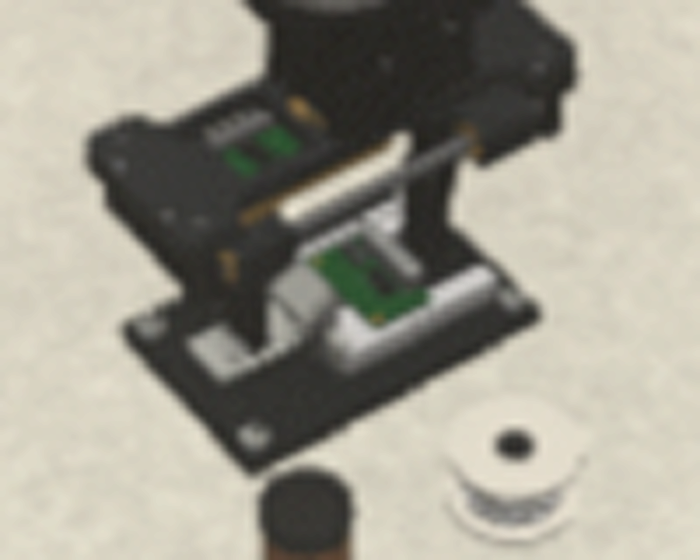

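The plate is level under the front finger at about (250,330) in the crop. The jaw is raised over the board edge and the rear finger stands behind the block at (430,240). I'll push by closing while the tool moves ahead, so the front finger stays put and keeps pressing.

Request:
{"name": "apply_moves", "arguments": {"moves": "0 1.5 1 0 0.886; 0 1.5 0.7 0 0.852; 0 1.5 0.6 0 0.818; 0 1.5 0.6 0 0.784; 0 1.5 0.6 0 0.75"}}

```text
time: 5.3
tcp_pos: [546.0, -46.9, 92.1]
ee_rot: [-2.664, -1.652, 0.002]
ft_force: [-6.8, 1.1, 13.5]
width: 0.764
```

```bash
python3 -c "
from h import *
plan(-2,0,92)"
```

```text
t 5.3 fix xy -4.44 -0.2 z 92.1 side 1.0 turn -0.18 w 66.5
 F fix -6.6 -2.07 13.53 zaxis [-0.0049  0.0055 -1.    ]
 tool shift [0.2 2.4 0.1] Yaxis [ 0.896 -0.444 -0.007] j7 -0.21
```

Request:
{"name": "apply_moves", "arguments": {"moves": "0 1.2 0.5 0 0.73; 0 1.2 0.5 0 0.707; 0 1.2 0.5 0 0.684; 0 0.6 0.5 0 0.672; 0 0 0.5 0 0.672"}}

```text
time: 5.92
tcp_pos: [549.6, -48.9, 92.3]
ee_rot: [-2.662, -1.649, 0.001]
ft_force: [-3.3, -0.6, 10.1]
width: 0.675
```

Run:
```python
from h import *
plan(-2,0,92)
for n in("top","scene"):
    p,d=viewer.capture(n); cv2.imwrite(f"pics/{n}3.png",p)
p=cv2.imread("pics/scene3.png")[165:220,215:280]
cv2.imwrite("pics/e.png",cv2.convertScaleAbs(cv2.resize(p,None,fx=10,fy=10,interpolation=cv2.INTER_CUBIC),alpha=1.8))
plan(-2,0,92)
```

```text
t 5.92 fix xy -0.31 -0.35 z 92.27 side 1.0 turn -0.23 w 58.7
 F fix -2.7 -1.98 10.14 zaxis [-0.0057  0.0085 -0.9999]
 tool shift [ 0.3 -1.7  0.3] Yaxis [ 0.895 -0.445 -0.009] j7 -0.2
t 6.03 fix xy -0.3 -0.36 z 92.28 side 1.0 turn -0.22 w 58.5
 F fix -3.12 -1.28 10.12 zaxis [-0.0057  0.0084 -0.9999]
 tool shift [ 0.4 -1.7  0.3] Yaxis [ 0.895 -0.445 -0.009] j7 -0.2
```

View pics/e.png

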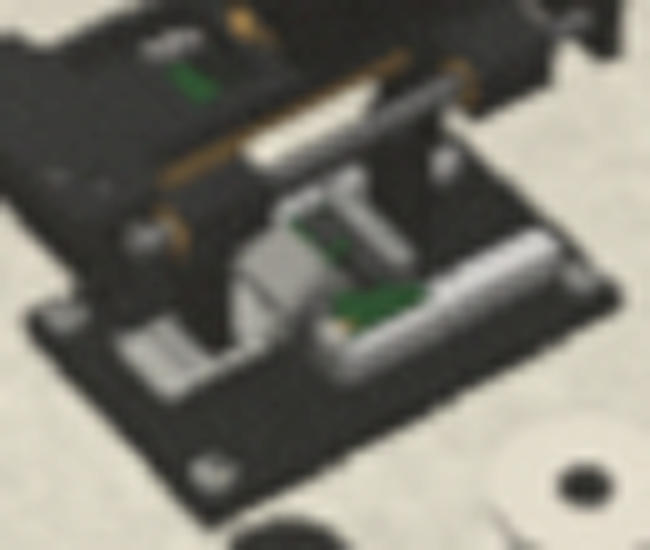

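The board now lies under the raised jaw, with its front edge close to the lugs. To confirm it is home, I'll close further until the width stalls, still pressing the plate.

Request:
{"name": "apply_moves", "arguments": {"moves": "0 0.3 0.5 0 0.66; 0 0.3 0.5 0 0.65; 0 0.3 0.5 0 0.64; 0 0.3 0.5 0 0.63; 0 0.3 0.5 0 0.62", "newtons": 12}}

```text
time: 6.65
tcp_pos: [549.6, -49.0, 92.3]
ee_rot: [-2.657, -1.647, 0.003]
ft_force: [-5.9, 1.2, 15.5]
width: 0.631
```

```bash
python3 -c "
from h import *
plan(-2,0,92)"
```

```text
t 6.65 fix xy -0.33 -0.47 z 92.35 side 1.0 turn -0.22 w 54.9
 F fix -5.84 -1.55 15.49 zaxis [-0.0097  0.0125 -0.9999]
 tool shift [ 0.5 -1.7  0.4] Yaxis [ 0.895 -0.445 -0.014] j7 -0.2
```

Request:
{"name": "apply_moves", "arguments": {"moves": "0 0.5 0.5 0 0.61; 0 0.5 0.5 0 0.6; 0 0.5 0.5 0 0.59; 0 0.5 0.4 0 0.58; 0 0.5 0.4 0 0.58"}}

```text
time: 7.28
tcp_pos: [549.2, -48.9, 92.6]
ee_rot: [-2.649, -1.643, 0.008]
ft_force: [-7.3, 1.7, 15.2]
width: 0.604
```

```bash
python3 -c "
from h import *
plan(-2,0,92)"
```

```text
t 7.28 fix xy -0.7 -0.54 z 92.63 side 1.0 turn -0.18 w 52.6
 F fix -7.31 -1.7 15.17 zaxis [-0.0169  0.018  -0.9997]
 tool shift [ 0.5 -1.3  0.7] Yaxis [ 0.896 -0.444 -0.023] j7 -0.19
```

The width has stalled at 0.604 against a command of 0.58, and the rear fingertip stays at fixture x of about -28.7 with rising force, so the board is against the stop. Next I'll back the rear finger off slightly while still pressing, then check before lifting.

Request:
{"name": "apply_moves", "arguments": {"moves": "0 0 0.4 0 0.61; 0 0 0.4 0 0.63; 0 0 0.4 0 0.65; 0 0 0.4 0 0.67; 0 0 0.4 0 0.67"}}

```text
time: 7.9
tcp_pos: [547.3, -48.1, 92.9]
ee_rot: [-2.644, -1.64, 0.011]
ft_force: [-4.2, -0.3, 11.1]
width: 0.668
```

Run:
```python
from h import *
plan(-2,0,92)
for n in("top","scene"):
    p,d=viewer.capture(n); cv2.imwrite(f"pics/{n}4.png",p)
p=cv2.imread("pics/scene4.png")[165:220,215:280]
cv2.imwrite("pics/f.png",cv2.convertScaleAbs(cv2.resize(p,None,fx=10,fy=10,interpolation=cv2.INTER_CUBIC),alpha=1.8))
```

```text
t 7.9 fix xy -2.75 -0.66 z 92.91 side 1.0 turn -0.18 w 58.1
 F fix -3.62 -2.15 11.13 zaxis [-0.0218  0.0223 -0.9995]
 tool shift [0.7 0.8 0.9] Yaxis [ 0.895 -0.444 -0.029] j7 -0.19
```

View pics/f.png

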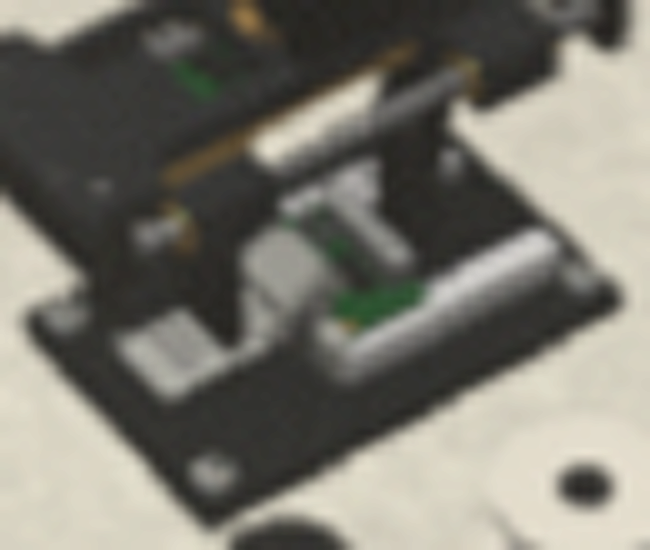

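The rear finger is now clear of the block, with a gap at about (395,200). The block and board edges are at the same pixels as in the previous view, so the board was home already. Now I'll lift gently and let the clip close.

Request:
{"name": "apply_moves", "arguments": {"moves": "0 0 -3 0 0.67; 0 0 -4 0 0.67; 0 0 -5 0 0.67; 0 0 -6 0 0.67; 0 0 -8 0 0.67"}}

```text
time: 8.62
tcp_pos: [547.0, -48.3, 119.3]
ee_rot: [-2.642, -1.639, 0.013]
ft_force: [-0.2, 0.1, -0.1]
width: 0.668
```

Request:
{"name": "apply_moves", "arguments": {"moves": "0 0 -20 0 0.67; 0 0 -40 0 0.67; -40 -40 -40 0 0.67; -40 -40 -30 0 0.67; -40 -40 0 0 0.67"}}

```text
time: 9.25
tcp_pos: [394.9, -104.2, 252.3]
ee_rot: [-2.644, -1.644, 0.016]
ft_force: [-0.5, -1.5, 0.8]
width: 0.669
```

Request:
{"name": "apply_moves", "arguments": {"moves": "-50 -20 0 0 0.67; -50 -20 0 0 0.67; -50 -20 0 0 0.67; 0 0 0 0 0.67; 0 0 0 0 0.67"}}

```text
time: 9.88
tcp_pos: [268.6, -216.5, 254.2]
ee_rot: [-2.646, -1.64, 0.0]
ft_force: [-0.6, 0.1, 0.1]
width: 0.669
```

Run:
```python
from h import *
plan(-2,0,292)
for n in("top","scene"):
    p,d=viewer.capture(n); cv2.imwrite(f"pics/{n}5.png",p)
S=4;x0,y0,x1,y1=235,155,305,230
c=cv2.resize(cv2.imread("pics/top5.png")[y0:y1,x0:x1],None,fx=S,fy=S,interpolation=cv2.INTER_CUBIC)
m=cv2.inRange(cv2.cvtColor(c,cv2.COLOR_BGR2HSV),(50,110,30),(85,255,255))
for k in cv2.findContours(m,0,1)[0]:
    if cv2.contourArea(k)<200: continue
    w=ray("top",(k[:,0]+.5)/S-.5+[x0,y0],20)-O; f=np.c_[w@ex,w@ey]; print(f.min(0).round(1),f.max(0).round(1))
a=cv2.resize(cv2.imread("pics/top5.png")[150:240,225:300],None,fx=5,fy=5,interpolation=cv2.INTER_CUBIC)
b=cv2.resize(cv2.imread("pics/scene5.png")[165:230,215:300],(425*1,450-125),interpolation=cv2.INTER_CUBIC)
b=cv2.copyMakeBorder(b,0,a.shape[0]-b.shape[0],0,0,cv2.BORDER_CONSTANT)
cv2.imwrite("pics/g.png",cv2.convertScaleAbs(np.hstack([a,b]),alpha=1.7))
```

```text
t 9.88 fix xy -178.49 -274.83 z 254.18 side 1.0 turn -0.21 w 58.2
 F fix -0.56 -0.14 0.13 zaxis [-0.0152  0.0241 -0.9996]
 tool shift [276.1 174.5 -38. ] Yaxis [ 0.895 -0.445 -0.024] j7 -0.23
[ -88.3 -125.5] [-25.9 -77.9]
[-28.4 -25.5] [ 0.8 23.4]
```

View pics/g.png

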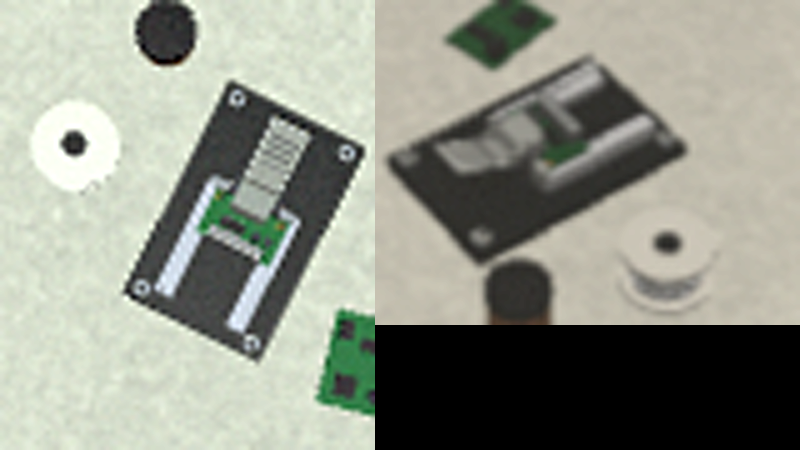

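The views show the jaw lying on the board, the board's front edge against the lugs, and the reel, jar and spare board where they were. The arm is clear, so I'm handing the job in.

```bash
python3 -c "
from workcell import ticket
print(ticket.job_done())"
```

```text
the job is handed in; nothing more can be done
None
```

The board is clamped and the job is handed in, at about 10 s on the robot's clock. I pressed the thumb plate to its stop with the front fingertip and held it there. The rear fingertip then pushed the board home under the raised jaw. I backed that finger off and lifted the arm, so the clip closed on the board.

**Home against the stop:** The finger width stalled at 0.604 against a command of 0.58. The board did not move in the pictures taken before and after that last squeeze. In the final top view its front edge reads fixture x = +0.8 mm, and the rear fingertip stalled at about -28.7 mm instead of the nominal -30 mm. Both suggest my fixture origin is about 1 mm off, within the 2 mm calibration, rather than a gap at the stop.

**Clip and surroundings:** The last pictures show the jaw on the board and the spare board, reel and jar where they started. The arm is clear, with no contact force.

**What did not go cleanly:**
- **First press too hard:** it reached about 39 N on the wrist through the fingertip when the plate hit its stop. I eased it to 5 N, and readings during the push were 10–15 N.
- **Tool tilt:** the tool tilted by about 0.03 rad while pressing.
- **Jaw angle:** I did not measure it numerically.

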